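Cover the egg cup and hold the rust gate open at its mark

ROBOT

A 7-joint arm with a two-finger parallel gripper is mounted at the origin on the work surface. World frame = base frame: x ahead of the robot, y to its left, z up, the work surface at z = 0. Lengths are in m, angles in degrees, forces in N, time in s.
With the tool pointing down it reaches from about 0.4 to 0.85 m from the base axis. Payload 10.4 kg.
Tool frame: the origin (TCP) lies between the finger pads; the fingertips stand 14 mm ahead of it and the grasp point (between the pads) lies 5 mm behind it (bot.finger_overhang is the distance from the TCP to the fingertips, in m); x points along the fingers, y is the direction in which the jaws open and shut, and the axes are right-handed (so a half turn about x gives the same grasp; the last joint's range is limited). The gripper opens to 85 mm and grips with 20 to 120 N. Pads are 22 mm wide; open, the fingers measure 114 mm over their backs; the gripper's body (76 mm by 85 mm) begins 54 mm behind the grasp point. The pads swing forward as they close: fully open they stand 13 mm farther back than shut.
Start: joints at [-71.138, 19.034, -3.707, 83.658, 1.238, 77.344, -5.071], TCP at [0.215, 0.587, 0.245] pointing down, gripper open.
Joint ranges: [-148.97, 148.97], [-28.65, 121.19], [-84.17, 76.75], [9.2, 138.47], [-72.65, 252.65], [3.7, 117.97], [-149.18, 149.18]. Speed limits (degrees/s): [127.2, 127.2, 159.86, 159.86, 180, 180, 180].

INTERFACE

Orientations are given as [roll, pitch, yaw] about the fixed x, y, z axes, in that order (R = Rz(yaw) Ry(pitch) Rx(roll)).
In Python, from bench import bot gives the robot as it stands.
- The arm moves only by the shell command python3 -m handwheel 'ROWS' [FORCE]. ROWS is JSON, a list of rows, each an object of numbers: "tx", "ty", "tz": the shift along the tool's x, y, z in m; "rx", "ry", "rz": the turn, a rotation vector about the tool's x, y, z in rad; "grip": the opening, from 0 (shut) to 1 (fully open). In form: [{"tx": .., "ty": .., "tz": .., "rx": .., "ry": .., "rz": .., "grip": ..}, ...]. A call has exactly 5 rows; each row shifts and turns the commanded pose from where the row before left it, along the tool's axes as they then stand; what a row does not reach is not made up. A row lasts 1/12 s, in which the tool goes at most 41.7 mm and 7.16 degrees, less where a joint would pass 70% of its speed; a pose out of reach is approached as far as the arm can. A call with a gripper value outside its range is refused whole. The fingers move at their own pace and stop on an object; FORCE is the grip in N (left out, the last holds). Time passes only in rows, so rows that do not move let the fingers close, or fill a call up. It gives the time, the measured TCP pose, the force and the opening at its end, in the units of the state.
- bot.sense(): the state, without advancing time (a new reading comes with each control period).
- bot.grab_frame(name): name is "scene" or "top" or "wrist"; returns a dict with "img" (384x512x3 uint8, red, green, blue), "fx", "fy", "cx", "cy" (pixels), "R" (3x3) and "t" (3): a world point X has camera coordinates R X + t; the wrist camera has in their place "mount" (4x4, takes a point from camera to tool coordinates, whose origin is the TCP and whose axes are the tool frame's). Camera axes: x right, y down, z forward; pixel columns grow to the right and rows downward; lengths in m; the calibration is good to about 2 mm. A picture is of the moment at which its call begins: read the wrist's pose just before it. There is no depth.
- bot.close_job(): hands the job in, once; it reports no verdict.
The state is a dict: "time": time; "qpos": joint angles; "dq": joint speeds; "effort": joint torques, N m; "eef_pos": TCP position; "orientation": TCP orientation; "wrist_force": force on the tool from outside, world axes, zero at the start; "torque": the same for the moment, N m; "grip_width": finger opening in m.
Only numpy, scipy, OpenCV 4.12 (cv2) and the standard library are available. Lean on these libraries where they do the work, as an engineer would, in place of code of your own. Each camera call takes 0.05 s, during which the arm holds its last target.

TASK

Clean thermometer tips stand in the egg cup, so before the rust catcher is emptied set the orange cover from the aluminium tray onto the cup, without dropping it, so that it sits seated and level, and let go of it. Then pull the rust catcher's spring-loaded slide out by its black grip until the red pointer stands within the green mark, and finish while still holding it there: it springs back if let go. Keep the gate shut until the cup is covered, keep the cup upright on the board, and leave the tray, thermometer, tweezer case and amber jar where they are.

Things in the scene. Friction and masses are not known exactly. Their poses are not given: they have to be found in the camera images.
- knob (a point): Centre of the upright wooden knob of the orange cover: 18 mm in diameter, 30 mm tall (this point is 15 mm above the disc). The loose cover, about 60 g, is a disc 60 mm in diameter, 5 mm thick, with under it a tapered plug 8 mm deep (37 mm in diameter at the disc, 30 mm at its lower end). It starts upright in the tray, standing on its plug, this point 31 mm above the board. z up.
- cover_under (a point): Centre of the underside of the cover's disc (the top end of the plug), 20 mm below knob along the knob's axis. When the cover is seated, this point coincides with cup_rim. z up.
- cup_rim (a point): Centre of the mouth of the loose white ceramic egg cup (about 120 g), at rim height, 68 mm above the board. Mouth 43 mm in diameter inside, 51 mm outside; foot 46 mm in diameter. Holds a few small blue tips, all below the plug of a seated cover. z up.
- tray: Loose aluminium tray, 150 x 120 x 14 mm, wall and floor 3 mm thick; origin at the centre of its underside on the board. The cover starts in it.
- gate: The rust catcher, fixed to the board: grey base plate 270 (x) x 130 (y) mm; on its far half (20 to 130 mm in its own +x) a blue open hopper, top 58 mm above the board; on its near half two aluminium rails, tops 24 mm above the board. Origin at the centre of its underside, z up. The slide pulls out along its own -x (roughly towards the robot).
- grip: The slide with its black upright grip block, 18 mm (own x, along the pull) x 44 mm (own y) x 52 mm tall. Origin at the centre of the block, 54 mm above the board; axes as the gate's. Shut, it is 45 mm to -x of the gate's origin, with 55 mm free between block and hopper; end stop after 80 mm of travel. Beneath the block (28 mm above the board) are the flat slide and rails, below 25 mm.
- pointer (a point): Tip of the slide's red pointer, over the rail on the gate's +y side, 52 mm to +y of the grip's centre and level with it along the pull; 27.5 mm above the board. The slide's spring pulls it back with about 3.3 N when shut plus 110 N per m of travel (under 11 N at any mark).
- mark: Green mark on top of the +y rail, 12 mm long along the pull (6 mm either side of its origin in its own x) and 16 mm wide, fixed, set somewhere between 30 and 60 mm of travel. Origin at the middle of the mark, 24 mm above the board; axes as those of the gate. The pointer is at the mark when its offset from it along the mark's own x is 0.
- thermometer: Grey ear thermometer lying loose, about 120 x 36 x 28 mm; leave it. Origin in the middle of its underside.
- case: Yellow tweezer case lying loose, 30 x 130 x 18 mm; leave it. Origin in the middle of its underside.
- jar: Small amber jar, 44 mm in diameter, 65 mm tall, loose; leave it. Origin in the middle of its underside.
There are look-alikes about, which are no part of the job. There is more than one size of the part that bears knob; the job needs the middle-sized.

How it is judged (in metres and radians):
On the way, in this order (a step that is already met when the one before it is completed fails the run):
1. the cover sits seated and level on the upright egg cup, released, with the slide still shut (horizontal distance between cover_under and cup_rim below 0.005 m and z of cover_under in the frame of cup_rim between -0.003 and 0.003 m and angle between the z axis of cover_under and the z axis of cup_rim, either way round below 0.08 rad and angle between cup_rim's own z axis and vertical below 0.08 rad and height (world z) of cup_rim between 0.063 and 0.073 m and contact force between the fingers and cover below 0.1 N and x of pointer in the frame of gate above -0.051 m), for 0.3 s.
2. the slide is held with its pointer in the green mark (x of pointer in the frame of mark between -0.006 and 0.006 m and contact force between the fingers and grip above 2 N), for 0.3 s.
At the end, for the whole second after the job is handed in: Fingers hold the grip (over 2 N), slide at rest, red pointer within 6 mm of the middle of the green mark along the pull; cover untouched and seated on the egg cup (centre within 5 mm, height within 3 mm, level to 0.08 rad); cup upright on the board (all of step 2 and horizontal distance between cover_under and cup_rim below 0.005 m and z of cover_under in the frame of cup_rim between -0.003 and 0.003 m and angle between the z axis of cover_under and the z axis of cup_rim, either way round below 0.08 rad and angle between cup_rim's own z axis and vertical below 0.08 rad and height (world z) of cup_rim between 0.063 and 0.073 m and linear speed of grip below 0.02 m/s and contact force between each of the arm, the fingers and cover below 0.1 N); the arm keeps its last pose, push and grip.
It fails at once if the slide is pulled more than 10 mm while the cup is not covered (x of pointer in the frame of gate below -0.055 m and not (horizontal distance between cover_under and cup_rim below 0.005 m and z of cover_under in the frame of cup_rim between -0.003 and 0.003 m and angle between the z axis of cover_under and the z axis of cup_rim, either way round below 0.08 rad)).
It fails at once if the egg cup is tipped (angle between cup_rim's own z axis and vertical above 0.4 rad).
It fails at once if the cover is dropped (falls freely faster than 0.5 m/s) (linear speed of cover above 0.5 m/s and contact force between the fingers and cover below 0.05 N).
It fails at once if the tray, thermometer, tweezer case or jar is moved more than 40 mm (distance of any of tray, thermometer, case, jar from where it was at the start of the episode above 0.04 m).
It also fails if it takes over 51 s, if anything falls off the work surface, if the arm or the gripper's body presses on something with over 40 N, if the wrist force passes 120 N, or if a joint passes its speed limit or range.

## Working session

There is one attempt and no reset: what is moved stays moved. The work goes in short steps, Python scripts to look and compute and a shell command to move; the robot and the scene stay as the last step left them, time stands still between calls to the robot, and variables do not carry over. Pictures are saved under pics/ and viewed, and the job is handed in when it is done.

```bash
mkdir -p pics; ls
python3 - <<'E'
from bench import bot
import cv2
s=bot.sense();print(s)
for n in("scene","top","wrist"):
    f=bot.grab_frame(n);cv2.imwrite(f"pics/{n}0.png",f["img"][:,:,::-1])
    print(n,{k:(v.tolist() if hasattr(v,'tolist') else v) for k,v in f.items() if k!="img"})
E
```

```text
pics
{'time': 0.0, 'qpos': array([-71.14165938,  19.07095753,  -3.70884864,  83.70560596,
         1.23925068,  77.34393356,  -5.07256839]), 'dq': array([ 0.11222774,  0.0038997 , -0.00317096, -0.05490172, -0.03477377,
        0.04789684, -0.06496546]), 'effort': array([-8.45791928e-04, -6.25468969e+01,  4.82579134e-02, -3.91575301e+01,
        1.61053083e-02,  1.02362124e-02, -1.89304478e-05]), 'eef_pos': array([0.2152051 , 0.58640122, 0.24453042]), 'orientation': array([ -86.5747003 ,   89.91942757, -106.72654046]), 'wrist_force': array([-0.00644401,  0.26982582, -0.18793106]), 'torque': array([ 0.02924396, -0.01045273,  0.01808739]), 'grip_width': 0.08556534777729087}
scene {'fx': 418.40067408836535, 'fy': 418.40067408836535, 'cx': 257.1563738894121, 'cy': 187.6923814183981, 'R': [[0.7794532300309173, 0.6263394678984031, 0.012309880060959937], [0.4150847113329457, -0.501638614497987, -0.7589883944186399], [-0.469209275922818, 0.5967055985972355, -0.6509877756077297]], 't': [-0.45435754655984484, -0.15134312816657683, 1.4944275401630385]}
top {'fx': 486.0139125254775, 'fy': 486.0139125254775, 'cx': 256.7754055313866, 'cy': 184.13773437853968, 'R': [[-0.004060211104622639, -0.9998199207334177, -0.01853755082011407], [-0.9836894413250111, 0.007326984194661797, -0.17972589776740233], [0.1798293572014132, 0.017505467923868506, -0.983542048354463]], 't': [0.02834688336917814, 0.5884813445738929, 1.4496489781575794]}
wrist {'fx': 332.2380277552731, 'fy': 332.2380277552731, 'cx': 259.67357390411615, 'cy': 187.44519807301646, 'mount': [[0.0008647828615641013, -0.2896431200317926, 0.9571343245171217, -0.128283725513124], [0.9999985954529889, 0.0016246397382485118, -0.0004118710552155708, -5.649763568504884e-05], [-0.0014357028409690412, 0.9571333363559988, 0.28964411817501656, -0.07480614708991365], [0.0, 0.0, 0.0, 1.0]]}
```

View pics/scene0.png

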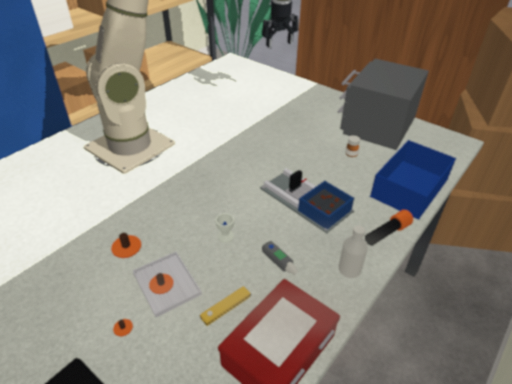

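View pics/top0.png

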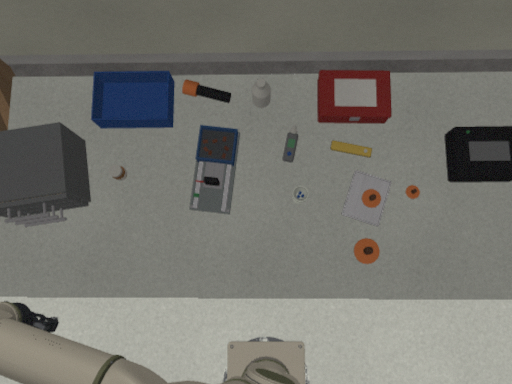

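View pics/wrist0.png

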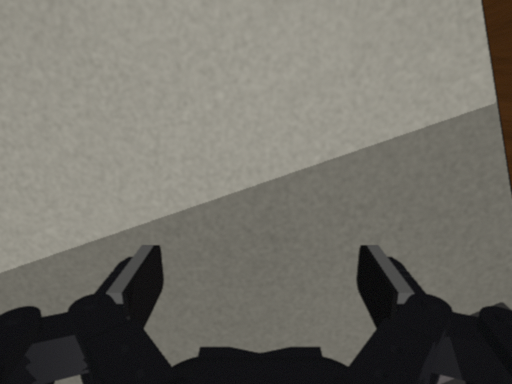

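The scene view shows three orange covers: (126,243) large, (161,283) in the tray and (123,327) small. In the top view they are at (367,251), (371,198) and (413,192). The cup is at (300,194) in the top view and the gate is near (215,170). The cover in the tray fits, and I'll confirm that with an enlarged crop and measured sizes.

```bash
cat > h.py <<'E'
from bench import bot
import cv2, numpy as np
from scipy.spatial.transform import Rotation as Ro
def ray(f,u,v,pose=None):
    d=np.array([(u-f["cx"])/f["fx"],(v-f["cy"])/f["fy"],1.])
    if "R" in f:
        R=np.array(f["R"]);return -R.T@np.array(f["t"]),R.T@d
    M=np.array(f["mount"]);p,Rt=pose
    return Rt@M[:3,3]+p, Rt@(M[:3,:3]@d)
def plane(f,u,v,z,pose=None):
    c,d=ray(f,u,v,pose);return c+d*(z-c[2])/d[2]
def proj(f,X,pose=None):
    X=np.asarray(X,float)
    if "R" in f: c=np.array(f["R"])@X+np.array(f["t"])
    else:
        M=np.array(f["mount"]);p,Rt=pose;c=M[:3,:3].T@(Rt.T@(X-p)-M[:3,3])
    return np.array([f["fx"]*c[0]/c[2]+f["cx"],f["fy"]*c[1]/c[2]+f["cy"]])
def pose():
    s=bot.sense();return np.array(s["eef_pos"]),Ro.from_euler("xyz",s["orientation"],degrees=True).as_matrix()
def blobs(m,amin=15):
    n,l,st,ce=cv2.connectedComponentsWithStats(m.astype(np.uint8))
    return [(ce[i].round(2),st[i]) for i in range(1,n) if st[i][4]>=amin]
def tri(f1,p1,f2,p2,po1=None,po2=None):
    a,d=ray(f1,*p1,po1);b,e=ray(f2,*p2,po2);d/=np.linalg.norm(d);e/=np.linalg.norm(e)
    s=np.linalg.lstsq(np.stack([d,-e],1),b-a,rcond=None)[0]
    A=a+s[0]*d;B=b+s[1]*e;return (A+B)/2,np.linalg.norm(A-B)
E
python3 - <<'E'
from h import *
np.set_printoptions(precision=4,suppress=True)
f=bot.grab_frame("top");g=bot.grab_frame("scene")
for n,F in(("top",f),("scene",g)):
    hsv=cv2.cvtColor(F["img"],cv2.COLOR_RGB2HSV)
    m=(hsv[...,0]<14)&(hsv[...,1]>150)&(hsv[...,2]>120)
    m=cv2.morphologyEx(m.astype(np.uint8),cv2.MORPH_CLOSE,np.ones((5,5)))
    for c,s in blobs(m): 
        print(n,c,s,plane(F,*c,0.016))
p=f["img"]
a=cv2.resize(p[100:225,180:330,::-1],None,fx=5,fy=4.8,interpolation=cv2.INTER_CUBIC)
cv2.imwrite("pics/crop_top_gate.png",a)
cv2.imwrite("pics/crop_top_cov.png",cv2.resize(p[160:275,325:435,::-1],None,fx=5,fy=5,interpolation=cv2.INTER_CUBIC))
cv2.imwrite("pics/crop_sc.png",cv2.resize(g["img"][150:250,200:360,::-1],None,fx=5,fy=5,interpolation=cv2.INTER_CUBIC))
E
```

```text
top [189.15  87.82] [183  82  13  13 130] [0.9203 0.2475 0.016 ]
top [412.4 191.4] [407 186  12  12 122] [ 0.5687 -0.4636  0.016 ]
top [370.8  198.19] [363 190  17  17 197] [ 0.548  -0.3324  0.016 ]
top [366.06 250.64] [355 239  24  24 395] [ 0.3847 -0.3103  0.016 ]
scene [354.4  147.75] [351 146   7   4  20] [0.6357 0.4803 0.016 ]
scene [403.55 218.07] [391 210  22  20 212] [0.9173 0.2583 0.016 ]
scene [126.13 247.2 ] [112 236  29  22 389] [ 0.3912 -0.3173  0.016 ]
scene [161.13 284.43] [150 275  22  18 249] [ 0.5539 -0.3387  0.016 ]
scene [284.96 284.21] [279 281  14   6  53] [ 0.7878 -0.1463  0.016 ]
scene [240.16 341.97] [219 319  42  45 791] [ 0.8016 -0.3315  0.016 ]
scene [122.75 328.09] [114 320  18  16 186] [ 0.5774 -0.4714  0.016 ]
scene [292.9  358.77] [262 331  62  53 959] [ 0.9126 -0.2902  0.016 ]
```

View pics/crop_top_gate.png

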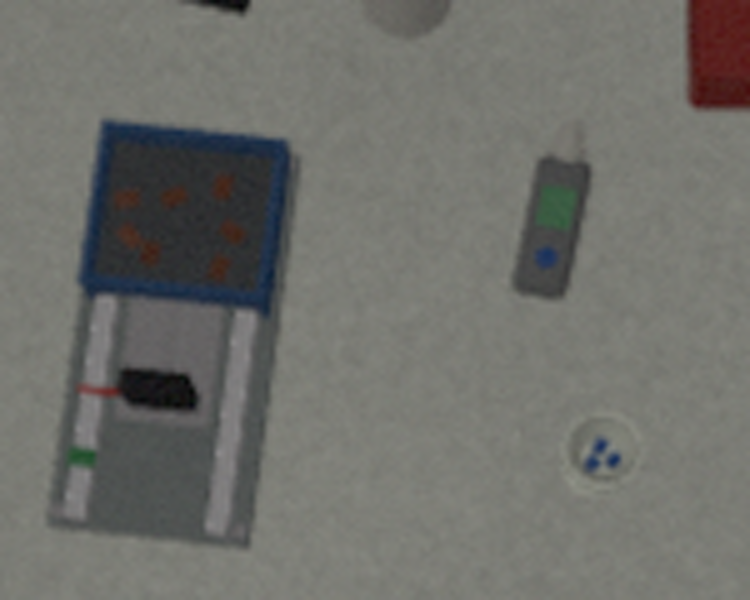

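View pics/crop_top_cov.png

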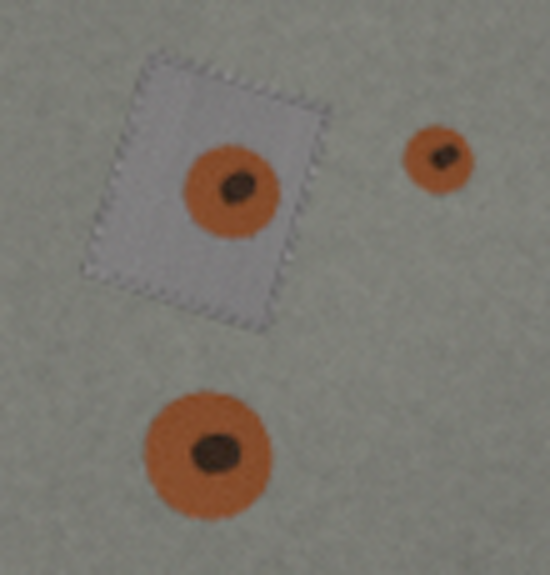

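View pics/crop_sc.png

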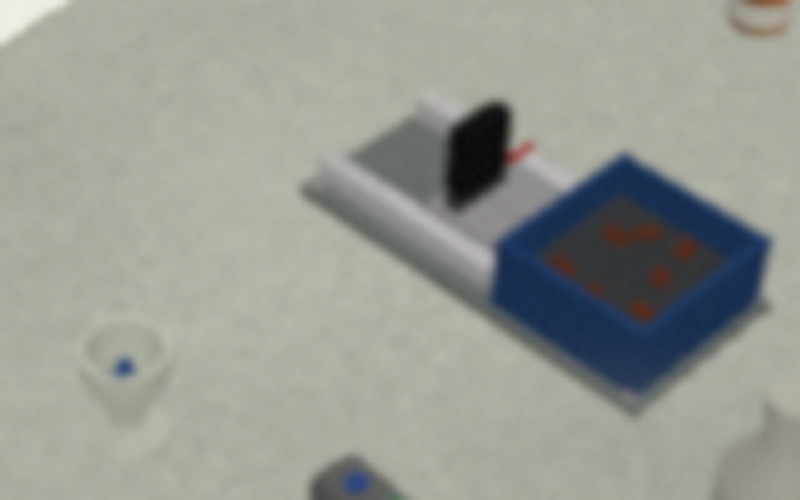

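The crop settles which cover to use. The tray cover at top (370.8,198.2) is about 19 px across, the small one about 14 px and the large one about 25 px, so the tray one is the middle size and is about 60 mm. Next I'll work out the tool axes and the rough positions.

Run:
```python
from h import *
np.set_printoptions(precision=4,suppress=True)
f=bot.grab_frame("top");g=bot.grab_frame("scene");p,R=pose();print(p);print(R)
print("rim top",plane(f,300.6,193.75,.068),"rim scene", plane(g,200+123/5,150+345/5,.068), tri(f,(300.6,193.75),g,(224.6,219)))
print("pointer tip",plane(f,180+80/5,100+388/4.8,.0275),"mark",plane(f,180+82/5,100+457/4.8,.024))
print("grip top",plane(f,180+158/5,100+389/4.8,.078))
a=plane(f,180+50/5,100+525/4.8,.0);b=plane(f,180+248/5,100+546/4.8,.0);c=plane(f,180+82/5,100+285/4.8,0)
print("gate near corners",a,b, np.degrees(np.arctan2(*(a-b)[[1,0]]))-90)
```

```text
[0.2153 0.5867 0.2451]
[[-0.0001  0.3446  0.9387]
 [-0.0002  0.9387 -0.3446]
 [-1.     -0.0003  0.    ]]
rim top [ 0.5552 -0.1087  0.068 ] rim scene [ 0.5583 -0.1101  0.068 ] (array([ 0.556 , -0.1085,  0.0653]), np.float64(0.001013752526478662))
pointer tip [0.6054 0.2174 0.0275] mark [0.56   0.2158 0.024 ]
grip top [0.5948 0.1623 0.078 ]
gate near corners [0.5184 0.2388 0.    ] [0.5036 0.1126 0.    ] -6.6824125715027805
```

```bash
for i in 1 2 3; do python3 -m handwheel '[{"ty":-0.025,"tz":0.026},{"ty":-0.025,"tz":0.026},{"ty":-0.025,"tz":0.026},{"ty":-0.025,"tz":0.026},{"ty":-0.025,"tz":0.026}]'; done
for i in 1 2 3; do python3 -m handwheel '[{"rx":0.09},{"rx":0.09},{"rx":0.09},{"rx":0.09},{"rx":0.09}]'; done
```

```text
invalid input at $[0]: expected keys tx, ty, tz, rx, ry, rz, grip
invalid input at $[0]: expected keys tx, ty, tz, rx, ry, rz, grip
invalid input at $[0]: expected keys tx, ty, tz, rx, ry, rz, grip
invalid input at $[0]: expected keys tx, ty, tz, rx, ry, rz, grip
invalid input at $[0]: expected keys tx, ty, tz, rx, ry, rz, grip
invalid input at $[0]: expected keys tx, ty, tz, rx, ry, rz, grip
```

```bash
for i in 1 2 3; do python3 -m handwheel '[{"tx":0,"ty":-0.025,"tz":0.026,"rx":0,"ry":0,"rz":0,"grip":1},{"tx":0,"ty":-0.025,"tz":0.026,"rx":0,"ry":0,"rz":0,"grip":1},{"tx":0,"ty":-0.025,"tz":0.026,"rx":0,"ry":0,"rz":0,"grip":1},{"tx":0,"ty":-0.025,"tz":0.026,"rx":0,"ry":0,"rz":0,"grip":1},{"tx":0,"ty":-0.025,"tz":0.026,"rx":0,"ry":0,"rz":0,"grip":1}]'; done
for i in 1 2 3; do python3 -m handwheel '[{"tx":0,"ty":0,"tz":0,"rx":0.09,"ry":0,"rz":0,"grip":1},{"tx":0,"ty":0,"tz":0,"rx":0.09,"ry":0,"rz":0,"grip":1},{"tx":0,"ty":0,"tz":0,"rx":0.09,"ry":0,"rz":0,"grip":1},{"tx":0,"ty":0,"tz":0,"rx":0.09,"ry":0,"rz":0,"grip":1},{"tx":0,"ty":0,"tz":0,"rx":0.09,"ry":0,"rz":0,"grip":1}]'; done
python3 - <<'E'
from h import *
np.set_printoptions(precision=4,suppress=True)
p,R=pose();f=bot.grab_frame("wrist");print(p);print(R);print(bot.sense()["qpos"])
cv2.imwrite("pics/w1.png",f["img"][:,:,::-1])
E
```

```text
time: 0.77
eef_pos: [0.2948, 0.423, 0.2453]
orientation: [106.0, 90.0, 85.9]
wrist_force: [1.0, 0.9, 0.5]
grip_width: 0.0854
time: 1.18
eef_pos: [0.3737, 0.2608, 0.2455]
orientation: [84.4, 90.0, 64.2]
wrist_force: [0.3, 1.3, -0.4]
grip_width: 0.0856
time: 1.6
eef_pos: [0.4527, 0.0986, 0.2456]
orientation: [65.4, 89.9, 45.3]
wrist_force: [0.5, 0.8, 0.2]
grip_width: 0.0854
time: 2.02
eef_pos: [0.4523, 0.1002, 0.2454]
orientation: [103.3, 90.0, 57.1]
wrist_force: [-0.5, 0.2, -0.6]
grip_width: 0.0857
time: 2.43
eef_pos: [0.4522, 0.1003, 0.2454]
orientation: [127.7, 90.0, 55.7]
wrist_force: [0.4, 0.8, -0.1]
grip_width: 0.0854
time: 2.85
eef_pos: [0.4522, 0.1003, 0.2454]
orientation: [156.9, 90.0, 59.2]
wrist_force: [-1.0, 0.7, -0.5]
grip_width: 0.0854
[0.4522 0.1003 0.2454]
[[ 0.0001  0.9908 -0.135 ]
 [ 0.0002 -0.135  -0.9908]
 [-1.      0.0001 -0.0003]]
[-38.4658  -2.5712  19.8917 107.9882   0.8973  74.421  -26.9706]
```

View pics/w1.png

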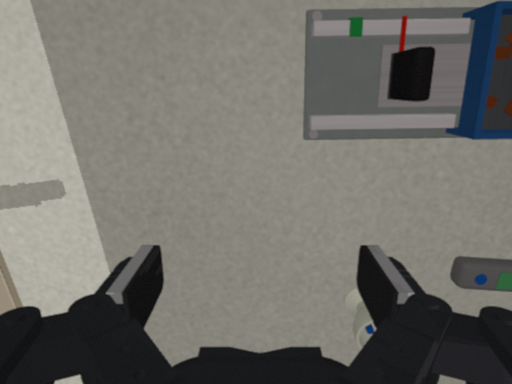

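The wrist image shows the gate: green mark (356,27), red pointer with its tip near (404,17), black grip (411,74), and the cup at the lower edge (365,320). I'll measure the gate now.

Run:
```python
from h import *
np.set_printoptions(precision=4,suppress=True)
p,R=pose();f=bot.grab_frame("wrist");P=(p,R)
im=f["img"].astype(int);r,g,b=im[...,0],im[...,1],im[...,2]
sub=np.zeros(r.shape,bool);sub[:140,300:480]=1
for n,m,z in(("green",(g>r+40)&(g>b+30)&sub,.024),("red",(r>g+60)&(r>b+60)&sub,.0275)):
    for c,s in blobs(m):
        print(n,c,s,plane(f,*c,z,P))
        ys,xs=np.where(m); 
        q=[plane(f,x,y,z,P)[:2] for x,y in zip(xs,ys)]
        rect=cv2.minAreaRect(np.array(q,np.float32));print(rect)
    if n=="red":
        i=ys<ys.min()+3;print("tip",xs[i].mean(),ys.min(),plane(f,xs[i].mean(),ys.min()-.5,z,P))
# base plate near edge & outer edges, rail fits: bright pixels
rail=(im.min(2)>135)&sub
for c,s in blobs(rail,100):
    x0,y0,w,h,A=s
    l,n_=cv2.connectedComponents(rail.astype(np.uint8))
    lab=n_==n_[int(round(c[1])),int(round(c[0]))]
    ys,xs=np.where(lab);q=np.array([plane(f,x,y,.024,P)[:2] for x,y in zip(xs,ys)])
    d=cv2.fitLine(q.astype(np.float32),cv2.DIST_HUBER,0,.01,.01).ravel();print("rail",c,s,d,np.degrees(np.arctan2(d[1],d[0])))
for k in (40,60,74,):pass
dark=(im.max(2)<60)&sub
for c,s in blobs(dark,100): print("grip",c,s)
```

```text
green [354.95  25.92] [349  17  13  19 217] [0.5598 0.216  0.024 ]
((0.5594114065170288, 0.2159048616886139), (0.01580755226314068, 0.0115607138723135), 82.50704193115234)
red [402.13  32.29] [399  15   8  36 157] [0.603  0.2037 0.0275]
((0.6029751300811768, 0.20333175361156464), (0.030587244778871536, 0.004318926017731428), 82.93584442138672)
tip 403.6923076923077 15 [0.6048 0.2189 0.0275]
rail [329.76  25.25] [315  21  33   9 148] [ 0.996  -0.0891  0.4542  0.0707] -5.112966
grip [410.77  73.02] [ 388   46   46   54 2128]
```

```bash
for i in 1 2; do python3 -m handwheel '[{"tx":0,"ty":0.0124,"tz":0.0185,"rx":0,"ry":0,"rz":0,"grip":1},{"tx":0,"ty":0.0124,"tz":0.0185,"rx":0,"ry":0,"rz":0,"grip":1},{"tx":0,"ty":0.0124,"tz":0.0185,"rx":0,"ry":0,"rz":0,"grip":1},{"tx":0,"ty":0.0124,"tz":0.0185,"rx":0,"ry":0,"rz":0,"grip":1},{"tx":0,"ty":0.0124,"tz":0.0185,"rx":0,"ry":0,"rz":0,"grip":1}]'; done
python3 -m handwheel '[{"tx":0,"ty":0,"tz":0,"rx":0,"ry":0,"rz":0,"grip":1},{"tx":0,"ty":0,"tz":0,"rx":0,"ry":0,"rz":0,"grip":1},{"tx":0,"ty":0,"tz":0,"rx":0,"ry":0,"rz":0,"grip":1},{"tx":0,"ty":0,"tz":0,"rx":0,"ry":0,"rz":0,"grip":1},{"tx":0,"ty":0,"tz":0,"rx":0,"ry":0,"rz":0,"grip":1}]'
cat > wcup.py <<'E'
from h import *
np.set_printoptions(precision=4,suppress=True)
import sys
p,R=pose();f=bot.grab_frame("wrist");print(p,R[:,1],R[:,2])
np.savez("pics/"+sys.argv[1]+".npz",p=p,R=R,img=f["img"])
cv2.imwrite("pics/"+sys.argv[1]+".png",f["img"][:,:,::-1])
E
python3 wcup.py w2
for i in 1 2; do python3 -m handwheel '[{"tx":0,"ty":0.0032,"tz":0.0234,"rx":0,"ry":0,"rz":0,"grip":1},{"tx":0,"ty":0.0032,"tz":0.0234,"rx":0,"ry":0,"rz":0,"grip":1},{"tx":0,"ty":0.0032,"tz":0.0234,"rx":0,"ry":0,"rz":0,"grip":1},{"tx":0,"ty":0.0032,"tz":0.0234,"rx":0,"ry":0,"rz":0,"grip":1},{"tx":0,"ty":0.0032,"tz":0.0234,"rx":0,"ry":0,"rz":0,"grip":1}]'; done
python3 -m handwheel '[{"tx":0,"ty":0,"tz":0,"rx":0,"ry":0,"rz":0,"grip":1},{"tx":0,"ty":0,"tz":0,"rx":0,"ry":0,"rz":0,"grip":1},{"tx":0,"ty":0,"tz":0,"rx":0,"ry":0,"rz":0,"grip":1},{"tx":0,"ty":0,"tz":0,"rx":0,"ry":0,"rz":0,"grip":1},{"tx":0,"ty":0,"tz":0,"rx":0,"ry":0,"rz":0,"grip":1}]'
python3 wcup.py w3
```

```text
time: 3.37
eef_pos: [0.502, -0.0005, 0.2454]
orientation: [125.0, 90.0, 27.7]
wrist_force: [0.7, 0.0, 0.5]
grip_width: 0.0858
time: 3.78
eef_pos: [0.5514, -0.1002, 0.2453]
orientation: [128.0, 90.0, 30.7]
wrist_force: [-0.4, 0.9, 0.1]
grip_width: 0.0854
time: 4.2
eef_pos: [0.5509, -0.0982, 0.2454]
orientation: [177.1, 90.0, 79.7]
wrist_force: [0.1, 0.2, 0.3]
grip_width: 0.085
[ 0.5509 -0.0982  0.2454] [ 0.9917 -0.1284  0.    ] [-0.1284 -0.9917 -0.0006]
time: 4.67
eef_pos: [0.5516, -0.2178, 0.2454]
orientation: [145.4, 90.0, 48.0]
wrist_force: [0.5, 0.2, 0.5]
grip_width: 0.0851
time: 5.08
eef_pos: [0.5524, -0.3359, 0.2453]
orientation: [156.0, 90.0, 58.6]
wrist_force: [-0.1, 0.3, 0.4]
grip_width: 0.0855
time: 5.5
eef_pos: [0.5528, -0.334, 0.2454]
orientation: [157.3, 90.0, 59.9]
wrist_force: [-0.6, 0.2, 0.3]
grip_width: 0.0852
[ 0.5528 -0.334   0.2454] [ 0.9917 -0.1286  0.0003] [-0.1286 -0.9917 -0.0008]
```

View pics/w2.png

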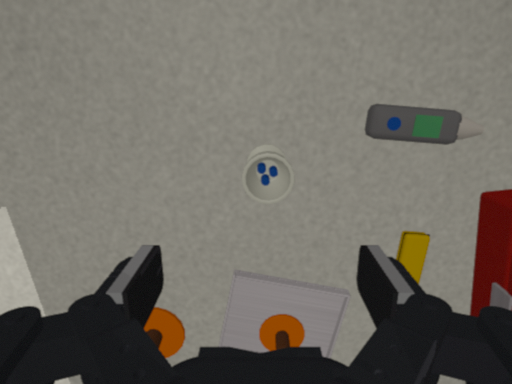

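View pics/w3.png

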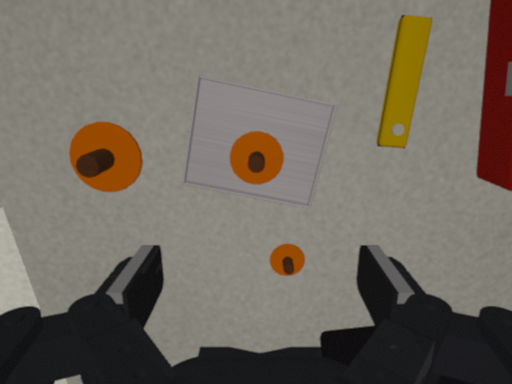

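The w2 image shows the cup rim ring centred near (268,176). In w3 the tray cover's disc is at (257,158), with the small cover at (288,260) and the large one at (106,157). I'll measure both the cup and the tray cover.

Run:
```python
from h import *
np.set_printoptions(precision=4,suppress=True)
f=bot.grab_frame("wrist")
d=np.load("pics/w3.npz");P=(d["p"],d["R"])
hsv=cv2.cvtColor(d["img"],cv2.COLOR_RGB2HSV)
m=((hsv[...,0]<16)&(hsv[...,1]>130)&(hsv[...,2]>40)).astype(np.uint8)
for c in cv2.findContours(m,cv2.RETR_EXTERNAL,cv2.CHAIN_APPROX_NONE)[0]:
    if len(c)<60: continue
    q=np.array([plane(f,*x[0],.0155,P)[:2] for x in c],np.float32)
    (cc,ax,an)=cv2.fitEllipse(q);print(cv2.fitEllipse(c)[0],cc,ax)
# knob top dark brown
sub=np.zeros(m.shape,bool);sub[130:185,225:290]=1
k=(hsv[...,2]<110)&sub
for c,s in blobs(k): print("knob",c,s,plane(f,*c,.04,P))
print("tool offset target", (np.array([0,0,0])))
d=np.load("pics/w2.npz");P=(d["p"],d["R"])
im=d["img"][130:220,225:310];cv2.imwrite("pics/cupc.png",cv2.resize(im[:,:,::-1],None,fx=7,fy=6.6,interpolation=cv2.INTER_CUBIC))
im=np.load("pics/w3.npz")["img"][60:290,50:350];cv2.imwrite("pics/covc.png",cv2.resize(im[:,:,::-1],None,fx=2.5,fy=2.5,interpolation=cv2.INTER_CUBIC))
```

```text
(286.90594482421875, 259.4302978515625) (0.568473756313324, -0.4626639783382416) (0.040708012878894806, 0.04183410853147507)
(256.11224365234375, 157.39202880859375) (0.5478944182395935, -0.33422213792800903) (0.057403016835451126, 0.057569630444049835)
(105.30169677734375, 156.43077087402344) (0.38403838872909546, -0.31267741322517395) (0.07692303508520126, 0.0780402347445488)
(496.06024169921875, 125.79718017578125) (0.8067581057548523, -0.342451810836792) (0.033530570566654205, 0.2694139778614044)
knob [256.09 161.73] [248 151  17  22 294] [ 0.5483 -0.3331  0.04  ]
tool offset target [0 0 0]
```

View pics/cupc.png

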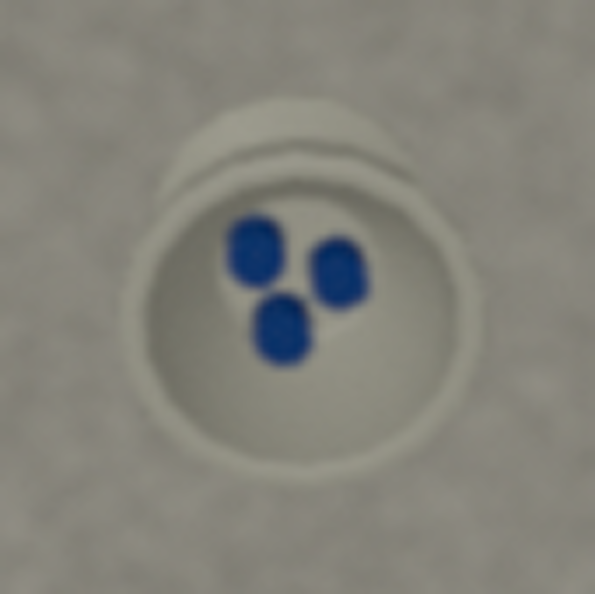

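View pics/covc.png

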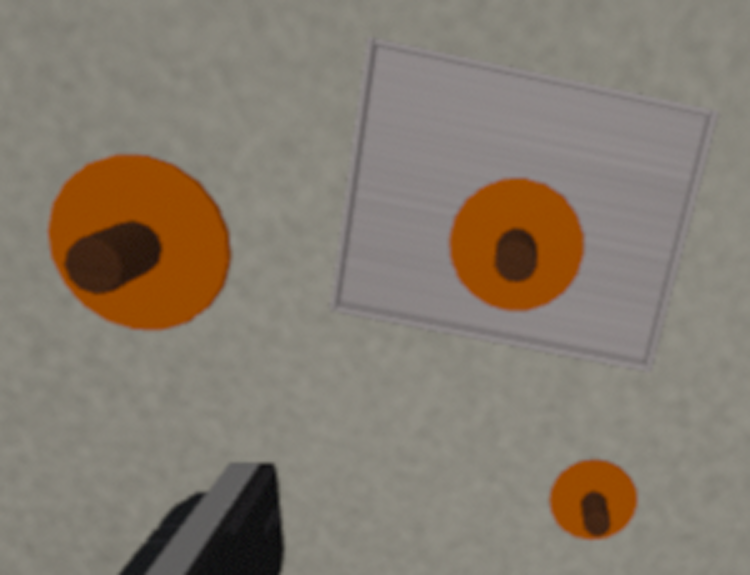

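The tray cover measures 57 mm against 41 and 77 mm for the other two, so it is the middle size. Its centre is at (0.548,-0.334). I'm descending onto it.

```bash
python3 -m handwheel '[{"tx":0.02,"ty":-0.001,"tz":0,"rx":0,"ry":0,"rz":0,"grip":1},{"tx":0.02,"ty":-0.001,"tz":0,"rx":0,"ry":0,"rz":0,"grip":1},{"tx":0.02,"ty":-0.001,"tz":0,"rx":0,"ry":0,"rz":0,"grip":1},{"tx":0.02,"ty":-0.001,"tz":0,"rx":0,"ry":0,"rz":0,"grip":1},{"tx":0.02,"ty":-0.001,"tz":0,"rx":0,"ry":0,"rz":0,"grip":1}]'
python3 -m handwheel '[{"tx":0.02,"ty":0,"tz":0,"rx":0,"ry":0,"rz":0,"grip":1},{"tx":0.02,"ty":0,"tz":0,"rx":0,"ry":0,"rz":0,"grip":1},{"tx":0.01,"ty":0,"tz":0,"rx":0,"ry":0,"rz":0,"grip":1},{"tx":0,"ty":0,"tz":0,"rx":0,"ry":0,"rz":0,"grip":1},{"tx":0,"ty":0,"tz":0,"rx":0,"ry":0,"rz":0,"grip":1}]'
python3 wcup.py w4
python3 - <<'E'
from h import *
np.set_printoptions(precision=4,suppress=True)
f=bot.grab_frame("wrist")
d=np.load("pics/w2.npz");P=(d["p"],d["R"]);print("rim",plane(f,267.6,177.5,.068,P))
E
```

```text
time: 6.02
eef_pos: [0.5474, -0.3342, 0.1445]
orientation: [124.6, 90.0, 27.1]
wrist_force: [-0.4, 0.6, 0.1]
grip_width: 0.0855
time: 6.43
eef_pos: [0.5474, -0.3347, 0.0956]
orientation: [-98.7, 90.0, 163.9]
wrist_force: [-0.2, -0.1, 0.3]
grip_width: 0.0852
[ 0.5474 -0.3347  0.0956] [ 0.9915 -0.1304 -0.0002] [-0.1304 -0.9915 -0.    ]
rim [ 0.5564 -0.1078  0.068 ]
```

View pics/w4.png

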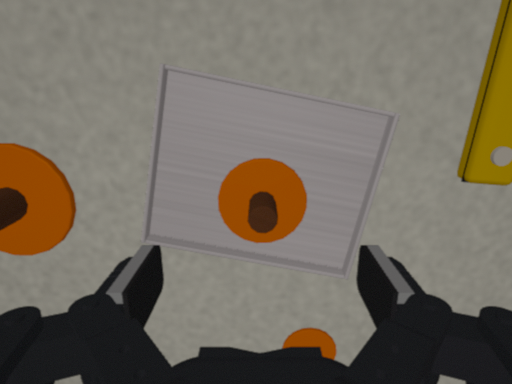

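The disc at (262,200) lies centred between the fingers. I'll re-measure it and go down.

```bash
python3 - <<'E'
from h import *
np.set_printoptions(precision=4,suppress=True)
f=bot.grab_frame("wrist")
d=np.load("pics/w4.npz");P=(d["p"],d["R"])
hsv=cv2.cvtColor(d["img"],cv2.COLOR_RGB2HSV)
m=((hsv[...,0]<16)&(hsv[...,1]>130)&(hsv[...,2]>40)).astype(np.uint8)
for c in cv2.findContours(m,cv2.RETR_EXTERNAL,cv2.CHAIN_APPROX_NONE)[0]:
    if len(c)<60: continue
    q=np.array([plane(f,*x[0],.0155,P)[:2] for x in c],np.float32)
    cc=cv2.fitEllipse(q)[0];w=np.array([*cc,.03])-d["p"];print(cc,d["R"].T@w)
E
python3 -m handwheel '[{"tx":0.015,"ty":0,"tz":0,"rx":0,"ry":0,"rz":0,"grip":1},{"tx":0.015,"ty":0,"tz":0,"rx":0,"ry":0,"rz":0,"grip":1},{"tx":0.01,"ty":0,"tz":0,"rx":0,"ry":0,"rz":0,"grip":1},{"tx":0,"ty":0,"tz":0,"rx":0,"ry":0,"rz":0,"grip":1},{"tx":0,"ty":0,"tz":0,"rx":0,"ry":0,"rz":0,"grip":1}]'
```

```text
(0.5711310505867004, -0.4517233371734619) [0.0656 0.0388 0.1129]
(0.5480508804321289, -0.33395108580589294) [ 0.0656  0.0006 -0.0008]
(0.3963330090045929, -0.3160800337791443) [ 0.0656 -0.1522  0.0012]
time: 7.0
eef_pos: [0.5473, -0.3349, 0.0556]
orientation: [-98.4, 90.0, 164.1]
wrist_force: [-0.8, -0.7, 0.8]
grip_width: 0.0854
```

```bash
python3 -m handwheel '[{"tx":0.008,"ty":0.0005,"tz":-0.0008,"rx":0,"ry":0,"rz":0,"grip":1},{"tx":0.008,"ty":0,"tz":0,"rx":0,"ry":0,"rz":0,"grip":1},{"tx":0.0055,"ty":0,"tz":0,"rx":0,"ry":0,"rz":0,"grip":1},{"tx":0,"ty":0,"tz":0,"rx":0,"ry":0,"rz":0,"grip":1},{"tx":0,"ty":0,"tz":0,"rx":0,"ry":0,"rz":0,"grip":1}]'
python3 -m handwheel '[{"tx":0,"ty":0,"tz":0,"rx":0,"ry":0,"rz":0,"grip":0.4},{"tx":0,"ty":0,"tz":0,"rx":0,"ry":0,"rz":0,"grip":0.3},{"tx":0,"ty":0,"tz":0,"rx":0,"ry":0,"rz":0,"grip":0.2},{"tx":0,"ty":0,"tz":0,"rx":0,"ry":0,"rz":0,"grip":0.1},{"tx":0,"ty":0,"tz":0,"rx":0,"ry":0,"rz":0,"grip":0.05}]' 30
python3 -m handwheel '[{"tx":0,"ty":0,"tz":0,"rx":0,"ry":0,"rz":0,"grip":0},{"tx":0,"ty":0,"tz":0,"rx":0,"ry":0,"rz":0,"grip":0},{"tx":0,"ty":0,"tz":0,"rx":0,"ry":0,"rz":0,"grip":0},{"tx":0,"ty":0,"tz":0,"rx":0,"ry":0,"rz":0,"grip":0},{"tx":0,"ty":0,"tz":0,"rx":0,"ry":0,"rz":0,"grip":0}]'
python3 wcup.py w5
```

```text
time: 7.42
eef_pos: [0.5476, -0.334, 0.0333]
orientation: [-105.5, 90.0, 157.0]
wrist_force: [-0.3, -0.6, 0.3]
grip_width: 0.0857
time: 7.83
eef_pos: [0.5479, -0.3341, 0.0339]
orientation: [105.5, 90.0, 8.0]
wrist_force: [1.0, -0.2, 0.1]
grip_width: 0.0256
time: 8.25
eef_pos: [0.5479, -0.3341, 0.0339]
orientation: [102.0, 90.0, 4.5]
wrist_force: [-0.1, 0.6, 3.3]
grip_width: 0.0171
[ 0.5479 -0.3341  0.0339] [ 0.9914 -0.1306  0.0002] [-0.1306 -0.9914 -0.0001]
```

View pics/w5.png

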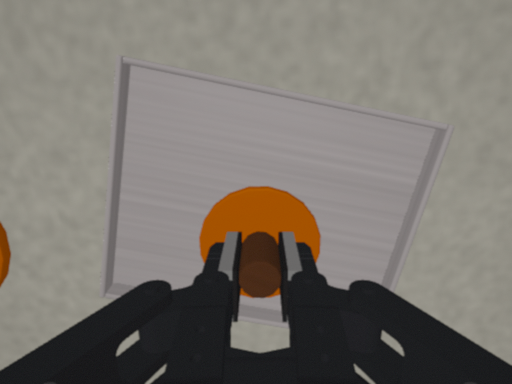

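The fingers hold the knob at an opening of 17 mm. I'm lifting now.

```bash
python3 -m handwheel '[{"tx":-0.005,"ty":0,"tz":0,"rx":0,"ry":0,"rz":0,"grip":0},{"tx":-0.01,"ty":0,"tz":0,"rx":0,"ry":0,"rz":0,"grip":0},{"tx":-0.015,"ty":0,"tz":0,"rx":0,"ry":0,"rz":0,"grip":0},{"tx":-0.015,"ty":0,"tz":0,"rx":0,"ry":0,"rz":0,"grip":0},{"tx":-0.015,"ty":0,"tz":0,"rx":0,"ry":0,"rz":0,"grip":0}]'
python3 -m handwheel '[{"tx":-0.015,"ty":0,"tz":0,"rx":0,"ry":0,"rz":0,"grip":0},{"tx":-0.015,"ty":0,"tz":0,"rx":0,"ry":0,"rz":0,"grip":0},{"tx":-0.01,"ty":0,"tz":0,"rx":0,"ry":0,"rz":0,"grip":0},{"tx":0,"ty":0,"tz":0,"rx":0,"ry":0,"rz":0,"grip":0},{"tx":0,"ty":0,"tz":0,"rx":0,"ry":0,"rz":0,"grip":0}]'
python3 wcup.py w6
```

```text
time: 8.72
eef_pos: [0.5479, -0.3343, 0.0958]
orientation: [69.7, 90.0, -27.8]
wrist_force: [0.4, 0.0, -0.8]
grip_width: 0.0168
time: 9.13
eef_pos: [0.5481, -0.3342, 0.1345]
orientation: [85.3, 89.9, -12.2]
wrist_force: [-0.4, -0.3, -1.0]
grip_width: 0.0169
[ 0.5481 -0.3342  0.1345] [ 0.9914 -0.1306  0.0013] [-0.1306 -0.9914  0.0001]
```

View pics/w6.png

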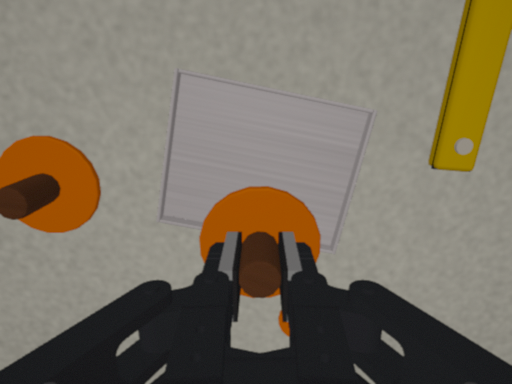

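```bash
python3 - <<'E'
from h import *
f=bot.grab_frame("wrist");M=f["mount"]
for n in("w5","w6"):
    for u,v in((260,186),(199.5,240),(320.5,240)):
        c=np.array([(u-f["cx"])/f["fx"],(v-f["cy"])/f["fy"],1]);dd=M[:3,:3]@c;o=M[:3,3];x=o+dd*(.0179-o[0])/dd[0];print(x.round(4))
    break
E
python3 -m handwheel '[{"tx":0,"ty":-0.001,"tz":-0.01,"rx":0,"ry":0,"rz":0,"grip":0},{"tx":0,"ty":-0.002,"tz":-0.02,"rx":0,"ry":0,"rz":0,"grip":0},{"tx":0,"ty":-0.002,"tz":-0.025,"rx":0,"ry":0,"rz":0,"grip":0},{"tx":0,"ty":-0.002,"tz":-0.025,"rx":0,"ry":0,"rz":0,"grip":0},{"tx":0,"ty":-0.003,"tz":-0.025,"rx":0,"ry":0,"rz":0,"grip":0}]'
python3 -m handwheel '[{"tx":0,"ty":-0.003,"tz":-0.025,"rx":0,"ry":0,"rz":0,"grip":0},{"tx":0,"ty":-0.003,"tz":-0.025,"rx":0,"ry":0,"rz":0,"grip":0},{"tx":0,"ty":-0.002,"tz":-0.025,"rx":0,"ry":0,"rz":0,"grip":0},{"tx":0,"ty":-0.002,"tz":-0.025,"rx":0,"ry":0,"rz":0,"grip":0},{"tx":0,"ty":-0.0013,"tz":-0.0205,"rx":0,"ry":0,"rz":0,"grip":0}]'
python3 -m handwheel '[{"tx":0,"ty":0,"tz":0,"rx":0,"ry":0,"rz":0,"grip":0},{"tx":0,"ty":0,"tz":0,"rx":0,"ry":0,"rz":0,"grip":0},{"tx":0,"ty":0,"tz":0,"rx":0,"ry":0,"rz":0,"grip":0},{"tx":0,"ty":0,"tz":0,"rx":0,"ry":0,"rz":0,"grip":0},{"tx":0,"ty":0,"tz":0,"rx":0,"ry":0,"rz":0,"grip":0}]'
python3 wcup.py w7
python3 - <<'E'
from h import *
f=bot.grab_frame("scene");cv2.imwrite("pics/s7.png",cv2.resize(f["img"][180:250,190:290,::-1],None,fx=7,fy=7,interpolation=cv2.INTER_CUBIC))
E
```

```text
[ 0.0179 -0.0007 -0.0303]
[ 0.0179 -0.0299 -0.0031]
[ 0.0179  0.0285 -0.0032]
time: 9.65
eef_pos: [0.5513, -0.2266, 0.1329]
orientation: [-104.6, 89.9, 158.0]
wrist_force: [-0.1, 1.2, -1.4]
grip_width: 0.0171
time: 10.07
eef_pos: [0.5556, -0.1047, 0.133]
orientation: [-115.5, 89.9, 147.1]
wrist_force: [0.1, -0.3, 0.4]
grip_width: 0.0168
time: 10.48
eef_pos: [0.5559, -0.1087, 0.1337]
orientation: [-34.1, 90.0, -131.7]
wrist_force: [-0.7, -0.5, -0.8]
grip_width: 0.0169
[ 0.5559 -0.1087  0.1337] [ 0.9912 -0.1322 -0.0002] [-0.1322 -0.9912  0.0003]
```

View pics/w7.png

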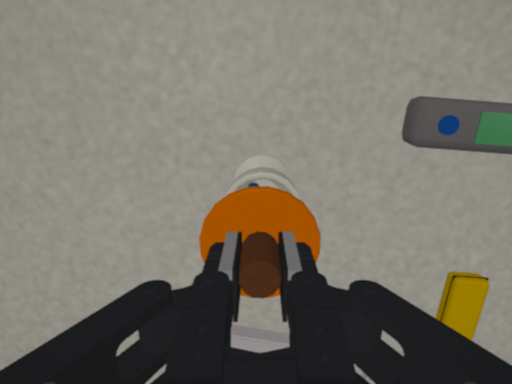

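View pics/s7.png

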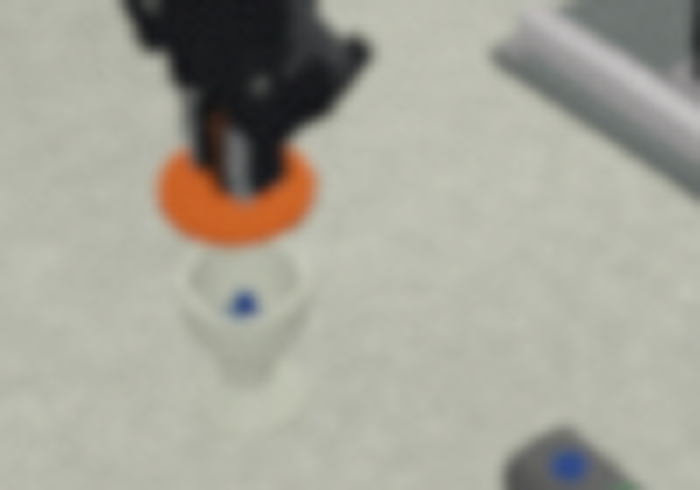

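The cover hangs level over the cup mouth. I'm lowering it in stages and watching the force.

```bash
python3 -m handwheel '[{"tx":0.008,"ty":0.0008,"tz":-0.001,"rx":0,"ry":0,"rz":0,"grip":0},{"tx":0.008,"ty":0,"tz":0,"rx":0,"ry":0,"rz":0,"grip":0},{"tx":0.008,"ty":0,"tz":0,"rx":0,"ry":0,"rz":0,"grip":0},{"tx":0.006,"ty":0,"tz":0,"rx":0,"ry":0,"rz":0,"grip":0},{"tx":0.006,"ty":0,"tz":0,"rx":0,"ry":0,"rz":0,"grip":0}]'
python3 -m handwheel '[{"tx":0.0015,"ty":0,"tz":0,"rx":0,"ry":0,"rz":0,"grip":0},{"tx":0.0015,"ty":0,"tz":0,"rx":0,"ry":0,"rz":0,"grip":0},{"tx":0.001,"ty":0,"tz":0,"rx":0,"ry":0,"rz":0,"grip":0},{"tx":0.001,"ty":0,"tz":0,"rx":0,"ry":0,"rz":0,"grip":0},{"tx":0,"ty":0,"tz":0,"rx":0,"ry":0,"rz":0,"grip":0}]'
python3 wcup.py w8
python3 - <<'E'
from h import *
f=bot.grab_frame("scene");cv2.imwrite("pics/s8.png",cv2.resize(f["img"][180:250,190:290,::-1],None,fx=7,fy=7,interpolation=cv2.INTER_CUBIC))
E
```

```text
time: 11.0
eef_pos: [0.5567, -0.1069, 0.0966]
orientation: [-83.8, 89.9, 178.7]
wrist_force: [-0.5, -1.5, 0.1]
grip_width: 0.0171
time: 11.42
eef_pos: [0.5572, -0.1068, 0.0929]
orientation: [120.6, 90.0, 23.1]
wrist_force: [0.7, -0.3, -0.6]
grip_width: 0.0169
[ 0.5572 -0.1068  0.0929] [ 0.9914 -0.1306  0.0003] [-0.1306 -0.9914 -0.0002]
```

View pics/s8.png

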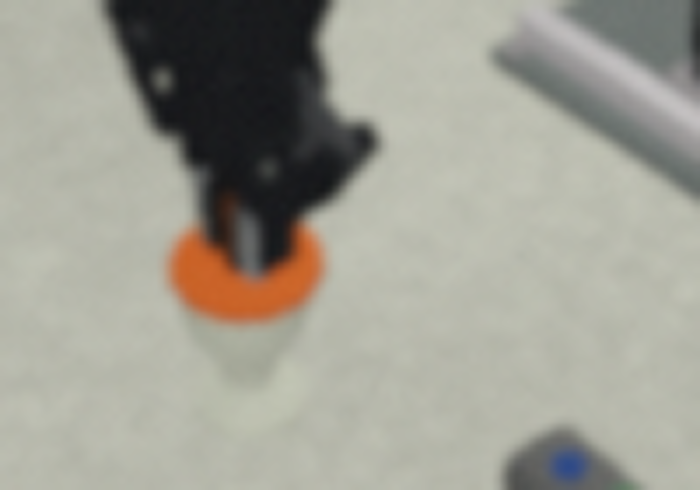

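View pics/w8.png

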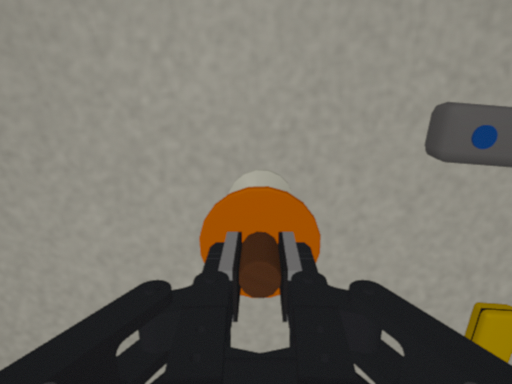

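```bash
python3 -m handwheel '[{"tx":0.0005,"ty":-0.0007,"tz":0.001,"rx":0,"ry":0,"rz":0,"grip":0},{"tx":0.0005,"ty":0,"tz":0,"rx":0,"ry":0,"rz":0,"grip":0},{"tx":0.0005,"ty":0,"tz":0,"rx":0,"ry":0,"rz":0,"grip":0},{"tx":0.0005,"ty":0,"tz":0,"rx":0,"ry":0,"rz":0,"grip":0},{"tx":0,"ty":0,"tz":0,"rx":0,"ry":0,"rz":0,"grip":0}]'
python3 -m handwheel '[{"tx":0.0003,"ty":0,"tz":0,"rx":0,"ry":0,"rz":0,"grip":0},{"tx":0.0003,"ty":0,"tz":0,"rx":0,"ry":0,"rz":0,"grip":0},{"tx":0,"ty":0,"tz":0,"rx":0,"ry":0,"rz":0,"grip":0},{"tx":0,"ty":0,"tz":0,"rx":0,"ry":0,"rz":0,"grip":0},{"tx":0,"ty":0,"tz":0,"rx":0,"ry":0,"rz":0,"grip":0}]'
python3 -c "
from bench import bot
s=bot.sense();print(s['eef_pos'],s['wrist_force'],s['torque'])"
```

```text
time: 11.93
eef_pos: [0.5564, -0.1078, 0.0912]
orientation: [146.7, 90.0, 49.2]
wrist_force: [-2.4, 0.8, 4.7]
grip_width: 0.0172
time: 12.35
eef_pos: [0.5565, -0.1078, 0.0911]
orientation: [130.5, 90.0, 33.0]
wrist_force: [-4.6, 0.6, 10.8]
grip_width: 0.0169
[ 0.55652372 -0.10784277  0.09109312] [-4.59243665  0.61527684 10.84358767] [ 0.16240916  0.94979081 -0.04122353]
```

The contact force is 10.8 N at z=0.0911, which matches the expected seated height of about 0.091. I'll unload slightly and open.

```bash
python3 -m handwheel '[{"tx":-0.0005,"ty":0,"tz":0,"rx":0,"ry":0,"rz":0,"grip":0},{"tx":0,"ty":0,"tz":0,"rx":0,"ry":0,"rz":0,"grip":0},{"tx":0,"ty":0,"tz":0,"rx":0,"ry":0,"rz":0,"grip":0.25},{"tx":0,"ty":0,"tz":0,"rx":0,"ry":0,"rz":0,"grip":0.35},{"tx":0,"ty":0,"tz":0,"rx":0,"ry":0,"rz":0,"grip":0.45}]'
python3 -m handwheel '[{"tx":0,"ty":0,"tz":0,"rx":0,"ry":0,"rz":0,"grip":0.5},{"tx":0,"ty":0,"tz":0,"rx":0,"ry":0,"rz":0,"grip":0.6},{"tx":0,"ty":0,"tz":0,"rx":0,"ry":0,"rz":0,"grip":0.6},{"tx":-0.01,"ty":0,"tz":0,"rx":0,"ry":0,"rz":0,"grip":0.6},{"tx":-0.02,"ty":0,"tz":0,"rx":0,"ry":0,"rz":0,"grip":0.6}]'
python3 -m handwheel '[{"tx":-0.03,"ty":0,"tz":0,"rx":0,"ry":0,"rz":0,"grip":0.6},{"tx":-0.03,"ty":0,"tz":0,"rx":0,"ry":0,"rz":0,"grip":0.6},{"tx":-0.02,"ty":0,"tz":0,"rx":0,"ry":0,"rz":0,"grip":0.6},{"tx":0,"ty":0,"tz":0,"rx":0,"ry":0,"rz":0,"grip":0.6},{"tx":0,"ty":0,"tz":0,"rx":0,"ry":0,"rz":0,"grip":0.6}]'
python3 wcup.py w9
python3 - <<'E'
from h import *
np.set_printoptions(precision=4,suppress=True)
g=bot.grab_frame("scene");cv2.imwrite("pics/s9.png",cv2.resize(g["img"][180:250,190:290,::-1],None,fx=7,fy=7,interpolation=cv2.INTER_CUBIC))
f=bot.grab_frame("wrist");d=np.load("pics/w9.npz");P=(d["p"],d["R"])
hsv=cv2.cvtColor(d["img"],cv2.COLOR_RGB2HSV)
m=((hsv[...,0]<16)&(hsv[...,1]>130)&(hsv[...,2]>40)).astype(np.uint8)
for c in cv2.findContours(m,cv2.RETR_EXTERNAL,cv2.CHAIN_APPROX_NONE)[0]:
    if len(c)<60: continue
    q=np.array([plane(f,*x[0],.0725,P)[:2] for x in c],np.float32);print(cv2.fitEllipse(c),cv2.fitEllipse(q))
E
```

```text
time: 12.77
eef_pos: [0.5562, -0.1076, 0.0905]
orientation: [-93.2, 90.0, 169.4]
wrist_force: [0.1, -0.5, -0.2]
grip_width: 0.0383
time: 13.18
eef_pos: [0.5549, -0.1075, 0.1196]
orientation: [-81.2, 89.8, -178.7]
wrist_force: [-0.1, -0.3, 0.5]
grip_width: 0.0512
time: 13.6
eef_pos: [0.5569, -0.1079, 0.2023]
orientation: [104.9, 89.8, 7.4]
wrist_force: [-0.7, -0.5, -1.1]
grip_width: 0.0513
[ 0.5569 -0.1079  0.2023] [ 0.9914 -0.1307  0.0028] [-0.1307 -0.9914 -0.0007]
((127.96932220458984, 369.6665954589844), (26.66157341003418, 33.811702728271484), 28.71924591064453) ((0.404695600271225, -0.27942588925361633), (0.02584969438612461, 0.04136752709746361), 148.55128479003906)
((501.0012512207031, 304.4656982421875), (20.95838737487793, 212.0856475830078), 2.5252740383148193) ((0.7596010565757751, -0.2561095356941223), (0.019174013286828995, 0.21146391332149506), 2.618705987930298)
((258.51177978515625, 181.40106201171875), (69.4748764038086, 71.55916595458984), 90.34063720703125) ((0.5554297566413879, -0.10780323296785355), (0.0578155592083931, 0.05835516378283501), 172.21627807617188)
```

View pics/w9.png

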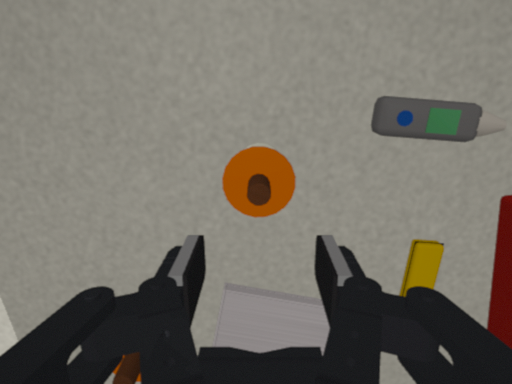

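View pics/s9.png

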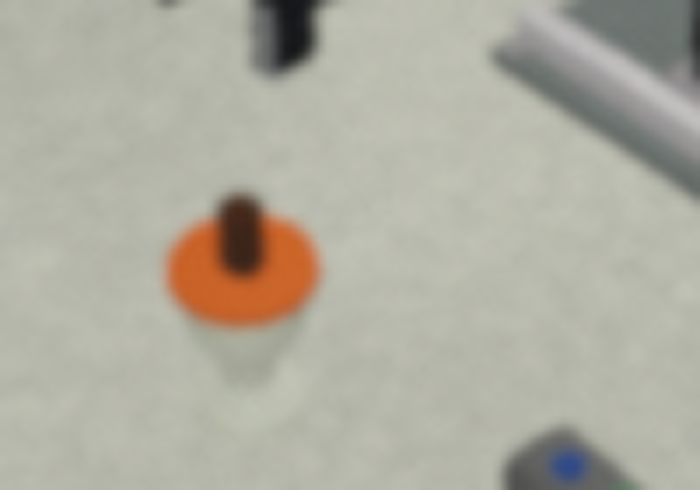

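The cover sits on the cup with its centre at (0.5554,-0.1078), about 1 mm from the rim I measured earlier. It looks level in both views. Next I'll move over the gate grip.

```bash
python3 -m handwheel '[{"tx":0,"ty":0.0005,"tz":-0.028,"rx":0,"ry":0,"rz":0,"grip":0.6},{"tx":0,"ty":0.0005,"tz":-0.028,"rx":0,"ry":0,"rz":0,"grip":0.6},{"tx":0,"ty":0.0005,"tz":-0.028,"rx":0,"ry":0,"rz":0,"grip":0.6},{"tx":0,"ty":0.0005,"tz":-0.028,"rx":0,"ry":0,"rz":0,"grip":0.6},{"tx":0,"ty":0.0005,"tz":-0.028,"rx":0,"ry":0,"rz":0,"grip":0.6}]'
python3 -m handwheel '[{"tx":0,"ty":0.0005,"tz":-0.028,"rx":0,"ry":0,"rz":0,"grip":0.6},{"tx":0,"ty":0.0005,"tz":-0.028,"rx":0,"ry":0,"rz":0,"grip":0.6},{"tx":0,"ty":0.0005,"tz":-0.028,"rx":0,"ry":0,"rz":0,"grip":0.6},{"tx":0,"ty":0.0005,"tz":-0.028,"rx":0,"ry":0,"rz":0,"grip":0.6},{"tx":0,"ty":0.0005,"tz":-0.026,"rx":0,"ry":0,"rz":0,"grip":0.6}]'
python3 -m handwheel '[{"tx":0,"ty":0,"tz":0,"rx":0,"ry":0,"rz":0,"grip":0.6},{"tx":0,"ty":0,"tz":0,"rx":0,"ry":0,"rz":0,"grip":0.6},{"tx":0,"ty":0,"tz":0,"rx":0,"ry":0,"rz":0,"grip":0.6},{"tx":0,"ty":0,"tz":0,"rx":0,"ry":0,"rz":0,"grip":0.6},{"tx":0,"ty":0,"tz":0,"rx":0,"ry":0,"rz":0,"grip":0.6}]'
python3 wcup.py w10
```

```text
time: 14.17
eef_pos: [0.5765, 0.032, 0.1996]
orientation: [-70.0, 89.9, -167.5]
wrist_force: [0.3, 0.3, -0.3]
grip_width: 0.0511
time: 14.58
eef_pos: [0.597, 0.1689, 0.1994]
orientation: [-65.2, 89.9, -162.7]
wrist_force: [0.3, -0.2, -0.1]
grip_width: 0.0514
time: 15.0
eef_pos: [0.5976, 0.1658, 0.2006]
orientation: [-28.9, 90.0, -126.5]
wrist_force: [-0.1, 0.5, -1.2]
grip_width: 0.051
[0.5976 0.1658 0.2006] [ 0.9912 -0.1325 -0.0002] [-0.1325 -0.9912  0.0003]
```

View pics/w10.png

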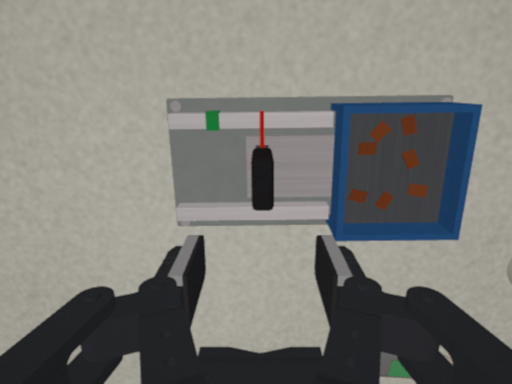

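The w10 image shows the grip block centred at (262,178), the pointer line at u≈262 with its tip at v≈111, and the mark at (212,121). I'll measure these again.

```bash
cat > gm.py <<'E'
from h import *
import sys
np.set_printoptions(precision=4,suppress=True)
f=bot.grab_frame("wrist");d=np.load("pics/"+sys.argv[1]+".npz");P=(d["p"],d["R"])
im=d["img"].astype(int);r,g,b=im[...,0],im[...,1],im[...,2]
sub=np.zeros(r.shape,bool);sub[:215,:330]=1
C={}
for n,m,z in(("green",(g>r+40)&(g>b+30)&sub,.024),("red",(r>g+60)&(r>b+60)&sub,.0275)):
    c=max(blobs(m,8),key=lambda t:t[1][4]);ys,xs=np.where(m);q=np.array([plane(f,x,y,z,P)[:2] for x,y in zip(xs,ys)],np.float32)
    rc=cv2.minAreaRect(q);print(n,c[0],c[1],rc);C[n]=np.array(rc[0])
    if n=="red":
        l=cv2.fitLine(q,cv2.DIST_L2,0,.01,.01).ravel();print("yaw",np.degrees(np.arctan2(l[1],l[0]))%180-90)
        C["yl"]=np.array([l[1],-l[0]])*np.sign(l[1])
# tip-to-mark along gate x (yaw -7.3)
for a in(-6.5,-7.3,-8):
    a=np.radians(a);print("pointer-mark along x",(C["red"]-C["green"])@[np.cos(a),np.sin(a)])
E
python3 gm.py w10
python3 - <<'E'
from h import *
np.set_printoptions(precision=4,suppress=True)
f=bot.grab_frame("wrist");d=np.load("pics/w10.npz");P=(d["p"],d["R"])
im=d["img"].astype(int)
k=(im.max(2)<50);k[:140]=0;k[215:]=0;k[:,:245]=0;k[:,285:]=0
c,s=max(blobs(k),key=lambda t:t[1][4]);print(c,s)
for z in(.08,.05): print(plane(f,*c,z,P))
# rail edge lines via Canny/Hough
e=cv2.Canny(d["img"],60,150);L=cv2.HoughLinesP(e,1,np.pi/720,50,minLineLength=90,maxLineGap=8)
for l in L[:,0]:
    if l[3]<240 and abs(l[3]-l[1])<25:
        A=plane(f,*l[:2],.024,P);B=plane(f,*l[2:],.024,P);v=(B-A);print(l,np.degrees(np.arctan2(v[1],v[0])).round(2))
E
```

```text
green [211.93 120.4 ] [206 111  13  20 243] ((0.5596956610679626, 0.21572621166706085), (0.017292192205786705, 0.010863385163247585), 80.37406921386719)
red [261.53 129.22] [260 111   5  37 150] ((0.6035621762275696, 0.20247092843055725), (0.03215232118964195, 0.0036537719424813986), 82.48171997070312)
yaw -7.1627045
pointer-mark along x 0.04508507553097188
pointer-mark along x 0.045195229978951784
pointer-mark along x 0.04528438812165496
[262.13 178.83] [ 252  147   21   63 1228]
[0.5992 0.171  0.08  ]
[0.5983 0.1628 0.05  ]
[297  96 452  95] -7.18
[331 103 458 102] -7.09
```

```bash
python3 -m handwheel '[{"tx":0.02,"ty":0.0014,"tz":0,"rx":0,"ry":0,"rz":0,"grip":0.6},{"tx":0.025,"ty":0,"tz":0,"rx":0,"ry":0,"rz":0,"grip":0.6},{"tx":0.025,"ty":0,"tz":0,"rx":0,"ry":0,"rz":0,"grip":0.6},{"tx":0.015,"ty":0,"tz":0,"rx":0,"ry":0,"rz":0,"grip":0.6},{"tx":0.01,"ty":0,"tz":0,"rx":0,"ry":0,"rz":0,"grip":0.6}]'
python3 -m handwheel '[{"tx":0.015,"ty":0,"tz":0,"rx":0,"ry":0,"rz":0,"grip":0.6},{"tx":0.015,"ty":0,"tz":0,"rx":0,"ry":0,"rz":0,"grip":0.6},{"tx":0.01,"ty":0,"tz":0,"rx":0,"ry":0,"rz":0,"grip":0.6},{"tx":0.008,"ty":0,"tz":0,"rx":0,"ry":0,"rz":0,"grip":0.6},{"tx":0,"ty":0,"tz":0,"rx":0,"ry":0,"rz":0,"grip":0.6}]'
python3 wcup.py w11
```

```text
time: 15.57
eef_pos: [0.598, 0.1666, 0.1037]
orientation: [-62.9, 89.9, -160.4]
wrist_force: [0.1, -0.7, 0.8]
grip_width: 0.0512
time: 15.98
eef_pos: [0.5983, 0.1668, 0.0564]
orientation: [-61.5, 89.9, -159.0]
wrist_force: [-0.8, -0.2, -0.9]
grip_width: 0.0514
[0.5983 0.1668 0.0564] [ 0.9914 -0.1307 -0.0016] [-0.1307 -0.9914  0.0009]
```

View pics/w11.png

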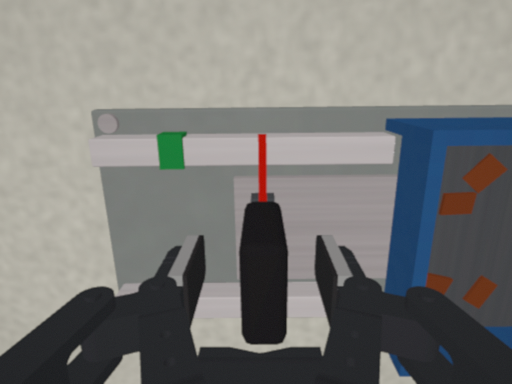

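The block, at u≈264, sits between the fingers (205 to 315). I'm closing on it.

```bash
python3 -m handwheel '[{"tx":0,"ty":0.0006,"tz":0,"rx":0,"ry":0,"rz":0,"grip":0.4},{"tx":0,"ty":0,"tz":0,"rx":0,"ry":0,"rz":0,"grip":0.3},{"tx":0,"ty":0,"tz":0,"rx":0,"ry":0,"rz":0,"grip":0.2},{"tx":0,"ty":0,"tz":0,"rx":0,"ry":0,"rz":0,"grip":0.1},{"tx":0,"ty":0,"tz":0,"rx":0,"ry":0,"rz":0,"grip":0}]' 60
python3 -m handwheel '[{"tx":0,"ty":0,"tz":0,"rx":0,"ry":0,"rz":0,"grip":0},{"tx":0,"ty":0,"tz":0,"rx":0,"ry":0,"rz":0,"grip":0},{"tx":0,"ty":0,"tz":0,"rx":0,"ry":0,"rz":0,"grip":0},{"tx":0,"ty":0,"tz":0,"rx":0,"ry":0,"rz":0,"grip":0},{"tx":0,"ty":0,"tz":0,"rx":0,"ry":0,"rz":0,"grip":0}]'
python3 wcup.py w12; python3 gm.py w12
python3 - <<'E'
from h import *
f=bot.grab_frame("top");cv2.imwrite("pics/t12.png",cv2.resize(f["img"][150:225,180:330,::-1],None,fx=5,fy=5,interpolation=cv2.INTER_CUBIC))
E
```

```text
time: 16.45
eef_pos: [0.6, 0.1672, 0.0588]
orientation: [126.9, 89.9, 29.4]
wrist_force: [-2.1, 0.2, 5.6]
grip_width: 0.0171
time: 16.87
eef_pos: [0.5999, 0.1671, 0.0587]
orientation: [127.0, 89.9, 29.5]
wrist_force: [-1.7, -1.4, 6.5]
grip_width: 0.0173
[0.5999 0.1671 0.0587] [ 0.9915 -0.1301  0.0009] [-0.1301 -0.9915 -0.0007]
green [168.45 149.94] [155 132  29  38 904] ((0.560648500919342, 0.21613790094852448), (0.018559586256742477, 0.013946142978966236), 82.60601806640625)
red [258.58 168.09] [255 134   9  68 549] ((0.6033202409744263, 0.2023535519838333), (0.03392048552632332, 0.004061229061335325), 82.6026611328125)
yaw -7.084755
pointer-mark along x 0.04395787255398036
pointer-mark along x 0.044077364722307326
pointer-mark along x 0.044174872204322306
```

View pics/w12.png

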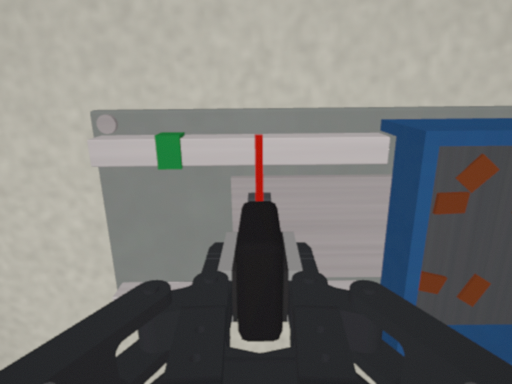

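View pics/t12.png

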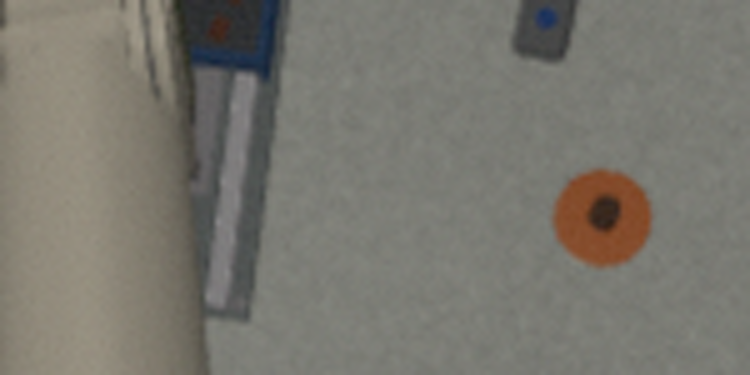

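I have the grip, and the top view shows the cover still in place on the cup (603,217 in the crop). I'm pulling along the tool's -y.

```bash
python3 -m handwheel '[{"tx":0,"ty":-0.002,"tz":0,"rx":0,"ry":0,"rz":0,"grip":0},{"tx":0,"ty":-0.004,"tz":0,"rx":0,"ry":0,"rz":0,"grip":0},{"tx":0,"ty":-0.004,"tz":0,"rx":0,"ry":0,"rz":0,"grip":0},{"tx":0,"ty":-0.004,"tz":0,"rx":0,"ry":0,"rz":0,"grip":0},{"tx":0,"ty":-0.004,"tz":0,"rx":0,"ry":0,"rz":0,"grip":0}]'
python3 -m handwheel '[{"tx":0,"ty":-0.005,"tz":0,"rx":0,"ry":0,"rz":0,"grip":0},{"tx":0,"ty":-0.005,"tz":0,"rx":0,"ry":0,"rz":0,"grip":0},{"tx":0,"ty":-0.005,"tz":0,"rx":0,"ry":0,"rz":0,"grip":0},{"tx":0,"ty":-0.005,"tz":0,"rx":0,"ry":0,"rz":0,"grip":0},{"tx":0,"ty":-0.004,"tz":0,"rx":0,"ry":0,"rz":0,"grip":0}]'
python3 -m handwheel '[{"tx":0,"ty":-0.002,"tz":0,"rx":0,"ry":0,"rz":0,"grip":0},{"tx":0,"ty":0,"tz":0,"rx":0,"ry":0,"rz":0,"grip":0},{"tx":0,"ty":0,"tz":0,"rx":0,"ry":0,"rz":0,"grip":0},{"tx":0,"ty":0,"tz":0,"rx":0,"ry":0,"rz":0,"grip":0},{"tx":0,"ty":0,"tz":0,"rx":0,"ry":0,"rz":0,"grip":0}]'
python3 wcup.py w13; python3 gm.py w13
```

```text
time: 17.43
eef_pos: [0.5826, 0.1692, 0.0587]
orientation: [106.4, 89.8, 8.9]
wrist_force: [5.1, -0.8, 4.9]
grip_width: 0.0175
time: 17.85
eef_pos: [0.5591, 0.1721, 0.0587]
orientation: [101.7, 89.8, 4.1]
wrist_force: [8.7, -2.5, 2.9]
grip_width: 0.0173
time: 18.27
eef_pos: [0.5574, 0.1723, 0.0587]
orientation: [101.4, 89.8, 3.8]
wrist_force: [7.7, -1.9, 3.6]
grip_width: 0.0174
[0.5574 0.1723 0.0587] [ 0.9914 -0.131   0.0037] [-0.131  -0.9914 -0.0007]
green [252.44 148.91] [243 131  24  38 508] ((0.5598745942115784, 0.2163703590631485), (0.018536541610956192, 0.01129588857293129), 82.87380981445312)
red [258.56 168.31] [255 135   9  67 542] ((0.5608797073364258, 0.20727288722991943), (0.033446237444877625, 0.00406148424372077), 82.49739837646484)
yaw -7.2096786
pointer-mark along x 0.0020285151613040767
pointer-mark along x 0.0021529328204615084
pointer-mark along x 0.002261454798936792
```

View pics/w13.png

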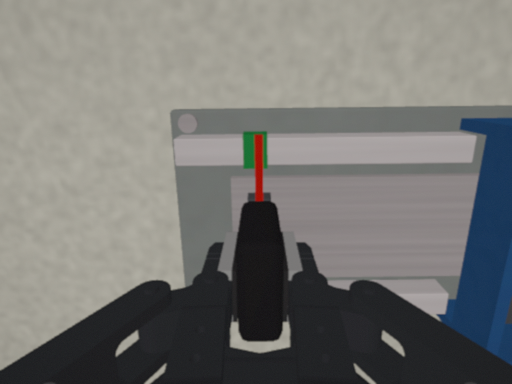

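The pointer at u=258 stands inside the green mark (243 to 267), about 2 mm short of the middle. I'll pull 2 mm more and check everything.

```bash
python3 -m handwheel '[{"tx":0,"ty":-0.001,"tz":0,"rx":0,"ry":0,"rz":0,"grip":0},{"tx":0,"ty":-0.0008,"tz":0,"rx":0,"ry":0,"rz":0,"grip":0},{"tx":0,"ty":0,"tz":0,"rx":0,"ry":0,"rz":0,"grip":0},{"tx":0,"ty":0,"tz":0,"rx":0,"ry":0,"rz":0,"grip":0},{"tx":0,"ty":0,"tz":0,"rx":0,"ry":0,"rz":0,"grip":0}]'
python3 -m handwheel '[{"tx":0,"ty":0,"tz":0,"rx":0,"ry":0,"rz":0,"grip":0},{"tx":0,"ty":0,"tz":0,"rx":0,"ry":0,"rz":0,"grip":0},{"tx":0,"ty":0,"tz":0,"rx":0,"ry":0,"rz":0,"grip":0},{"tx":0,"ty":0,"tz":0,"rx":0,"ry":0,"rz":0,"grip":0},{"tx":0,"ty":0,"tz":0,"rx":0,"ry":0,"rz":0,"grip":0}]'
python3 wcup.py w14; python3 gm.py w14
python3 - <<'E'
from h import *
w=np.load("pics/w14.npz")["img"][110:220,190:330,::-1]
f=bot.grab_frame("scene");a=cv2.resize(f["img"][160:350,90:330,::-1],(480,380),interpolation=cv2.INTER_CUBIC)
cv2.imwrite("pics/s14.png",np.hstack([a,cv2.resize(w,(320,380))]))
g=bot.grab_frame("top");hsv=cv2.cvtColor(g["img"],cv2.COLOR_RGB2HSV)
m=((hsv[...,0]<14)&(hsv[...,1]>150)&(hsv[...,2]>120)).astype(np.uint8);m[:,:260]=0
m=cv2.morphologyEx(m,cv2.MORPH_CLOSE,np.ones((5,5)))
for c,s in blobs(m): print(c,plane(g,*c,.0725))
E
```

```text
time: 18.78
eef_pos: [0.5556, 0.1725, 0.0587]
orientation: [101.3, 89.8, 3.8]
wrist_force: [7.4, -2.6, 3.0]
grip_width: 0.0178
time: 19.2
eef_pos: [0.5557, 0.1725, 0.0587]
orientation: [100.8, 89.8, 3.3]
wrist_force: [7.7, -2.9, 4.2]
grip_width: 0.0176
[0.5557 0.1725 0.0587] [ 0.9914 -0.131   0.0037] [-0.131  -0.9914 -0.0007]
green [257.89 149.04] [247 131  24  38 501] ((0.5600546002388, 0.21635906398296356), (0.01852680742740631, 0.0115776052698493), 82.51248931884766)
red [258.55 168.31] [255 135   9  67 540] ((0.5591455101966858, 0.20748542249202728), (0.03343852981925011, 0.004060611594468355), 82.49396514892578)
yaw -7.2109222
pointer-mark along x 0.00010127845447765594
pointer-mark along x 0.00022580442232745425
pointer-mark along x 0.0003347293627848214
[300.15 193.24] [ 0.55608507 -0.1070425   0.0725    ]
[412.28 191.36] [ 0.55944646 -0.44605316  0.0725    ]
[366.04 250.66] [ 0.38214695 -0.2987524   0.0725    ]
```

View pics/s14.png

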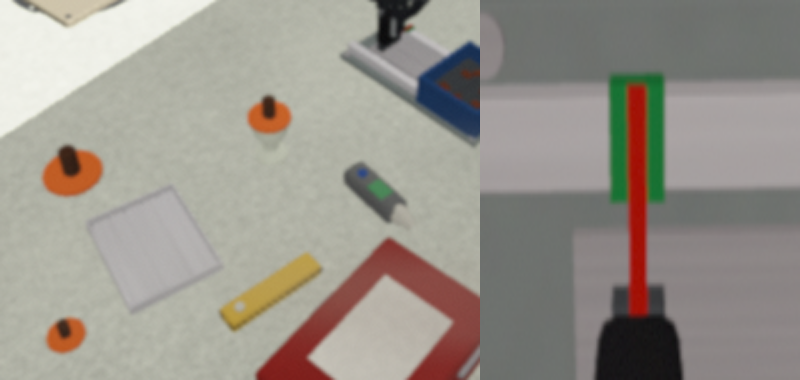

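The pointer is centred in the mark (right panel, 637 within 610–664), the cover is level on the cup, and the other items haven't moved. I'm handing in while still holding.

```bash
python3 -c "
from bench import bot
print(bot.close_job())"
```

```text
the job is handed in; nothing more can be done
None
```

The job is handed in: the orange cover is on the egg cup and the rust catcher's slide is held with its red pointer in the green mark. It took about 19 s of the 51 s, and handing in reports no verdict.

- **Cover:** I took the middle-sized cover from the tray; the three measured about 57, 41 and 77 mm across. I lowered it onto the cup until contact at the expected seated height, then let go. Afterwards its centre was about 1 mm from the cup rim I measured earlier, and it looked level. I judged level and height by eye and from the contact height, not by a direct measurement.
- **Slide:** I gripped the block at 60 N with the jaws along the pull and drew the slide out about 45 mm. At the last check the pointer was about 0.2 mm from the middle of the mark, and the arm was still and holding against about 8 N of spring force.
- **Other items:** The tray, thermometer and tweezer case looked unmoved in the last scene picture. The amber jar was outside that picture; the arm stayed away from it, but I did not check it again.
- **Disagreements:** The views put the total slide travel at 44.1 to 45.2 mm, so I set the final position from the close-up wrist view. While seating the cover, the force briefly reached 11 N down and 5 N sideways, and it was gone after release.

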